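# Reset the divider of a sloping kit tray so that marker and tubes both fit

## Robot

A 7-joint arm with a two-finger parallel gripper is mounted at the origin on a cart in front of the work surface, level with it; the furniture and walls round the work are solid. World frame = base frame: x ahead of the robot, y to its left, z up, the work surface at z = 0. Lengths are in m, angles in rad, forces in N, time in s.
With the tool pointing down it reaches from about 0.425 to 0.825 m from the base axis. Payload 3.6 kg.
Tool frame: the origin (TCP) lies where the fingers leave the gripper's body, on its centre line; the fingertips stand 73 mm ahead of it and the grasp point (between the pads) lies 54 mm ahead of it; z points along the fingers, y is the line along which they close (so a half turn about z gives the same grasp; the last joint's range is limited). The gripper opens to 85 mm and grips with 20 to 120 N. Pads are 22 mm wide; open, the fingers measure 114 mm over their backs; the gripper's body (76 mm by 85 mm) begins 54 mm behind the grasp point. The pads swing forward as they close: fully open they stand 13 mm farther back than shut.
Start: joints at [1.091, 0.615, -0.013, 1.423, 0.008, 1.103, -0.04], TCP at [0.284, -0.584, 0.304] pointing down, gripper open.
Joint ranges: [-3.12, 3.12], [-0.3, 2.06], [-1.34, 1.32], [0.26, 2.42], [-1.36, 4.5], [0.01, 1.98], [-2.84, 2.84]. Speed limits (rad/s): [2.79, 2.79, 3.14, 3.14, 3.14, 3.14, 3.14].

## Interface

Orientations are given as a unit quaternion [x, y, z, w].
In Python, from station import arm, snapshot, camera_info, ticket gives the robot as it stands. Calls block until the motion is done:
- arm.movep(position, orientation): joint-space move of the TCP to a pose.
- arm.line_to(position, velocity=0.15, ori=None): straight line of the TCP; ori=None keeps the orientation; velocity is the mean speed in m/s.
- arm.move_j(angles): joint-space move.
- arm.move_gripper(opening, effort=None): opening from 0.0 (shut) to 1.0 (fully open); effort is the grip in N (None keeps the last); returns when the fingers have stopped.
- arm.pause(seconds).
- arm.ik(position, orientation): joint angles nearest the present ones, or None.
- snapshot(name): name is "scene" or "top" or "wrist"; returns the picture (480x640x3 uint8, blue, green, red); there is no depth.
- camera_info(name): a dict with "fx", "fy", "cx", "cy" (pixels), "R" (3x3) and "t" (3): a world point X has camera coordinates R X + t; the wrist camera has in their place "T_tool_cam" (4x4, takes a point from camera to tool coordinates, whose origin is the TCP and whose axes are the flange's). Camera axes: x right, y down, z forward; pixel columns grow to the right and rows downward; lengths in m; the calibration is good to about 2 mm. A picture is of the moment at which its call begins: read the wrist's pose just before it. camera_info takes no time and is no camera call.
A pose or a line that the arm cannot do raises arm.MotionError and nothing moves.
- ticket.finish_job(): hands the job in, once; it reports no verdict.
Readings, each from a call of its own:
- arm.read_time(): time.
- arm.read_joint_positions(): joint angles.
- arm.read_dq(): joint speeds.
- arm.read_effort(): joint torques, N m.
- arm.read_tool_pos(): TCP position.
- arm.read_eef_rot(): TCP orientation.
- arm.read_ft_force(): force on the tool from outside, world axes, zero at the start.
- arm.read_wrist_torque(): the same for the moment, N m.
- arm.read_opening(): opening from 0.0 (shut) to 1.0 (fully open).
Only numpy, scipy, OpenCV 4.12 (cv2) and the standard library are available. Lean on these libraries where they do the work, as an engineer would, in place of code of your own. Each camera call takes 0.05 s, during which the arm holds its last target. There are 200 camera calls.

## Task

Make up the sampling kit in the grey sloping tray: the marker pen will not fit yet. Slide the blue divider down the slope until the upper compartment takes the marker lengthwise and the two capped tubes still lie free in the lower one with a few millimetres to spare; then lay the marker flat on the floor of the upper compartment, pointing up and down the slope (either way round), lowering it in the grip right down to the sloping floor rather than dropping it. Leave the timer, the beaker and the vial where they stand.

Things in the scene. Friction and masses are not known exactly. Their poses are not given: they have to be found in the camera images.
- tray: Grey open tray, fixed on a steel-bar stand. Origin: centre of its inner floor's top face, 88 mm above the worktop. x runs along the floor uphill (52 to 92 deg to the right of straight ahead), y across, z square to the floor, outwards; the slope is 0.50 rad (29 deg), so z leans downhill (left) by that. Inside: x -120 to +120 mm, y -60 to +60. Walls 4 mm thick, 38 mm high with an 8 mm outward rim.
- divider (a joint): Slide of the blue cross divider, m, 0 to 0.10; grows DOWNHILL (tray -x). It rides on the rims with about 3 N of friction and stays where left. Upper compartment: 80 mm + value long; lower: 156 mm - value (plate 4 mm thick). So at 0.058 the upper is 138 mm long, at 0.081 the lower is 75 mm. Starts between 0 and 0.03.
- divider_tab (a point): Middle of the top edge of the divider's finger tab, a plate 10 mm thick (tray x), 40 mm wide (tray y), 27 mm high, square to the tray floor, on the middle of the divider's top beam (12 mm thick, 150 mm wide, its top 46 mm above the floor). The point is 74 mm above the floor along tray z, at tray y = 0, tray x = 38 mm - divider value. Axes as the tray's.
- marker: White marker pen with a red cap, 135 mm long, 17 mm wide, 16 mm high, 20 g, lying flat on the worktop left or right of the tray. Origin: middle of its underside as it first lies; its y axis runs along the pen.
- marker_mid (a point): Centre of the marker pen, 8 mm above its underside, midway along its length.
- tube_blue: Capped 5 ml sample tube with a blue cap, 16 mm thick, 72 mm long, lying in the lower compartment along the slope, its cap uphill. Origin: the tip (lower end); z runs along the tube to the cap.
- tube_blue_mid (a point): Middle of the blue-capped tube, on its axis, 36 mm from its tip.
- tube_green: Same with a green cap, lying beside the other one.
- tube_green_mid (a point): Middle of the green-capped tube, on its axis, 36 mm from its tip.
- timer: White count-down timer lying flat on the worktop on the other side of the tray from the marker, 62 x 62 x 18 mm, loose; leave it. Origin: centre of its underside.
- beaker: Clear sample beaker with green leaves in it, 50 x 55 x 62 mm high, loose, standing behind on the left; leave it. Origin: centre of its underside.
- vial: White vial with a red cap, 27 mm across, 51 mm high, loose, standing behind on the right; leave it. Origin: centre of its underside.

How it is judged:
On the way, in this order (a step that is already met when the one before it is completed fails the run):
1. the divider stands where the upper compartment is at least 138 mm long and the lower one at least 75 mm (value of joint divider between 0.058 and 0.081 m), for 0.2 s.
2. the marker, still held by the fingers, lies along the slope (within 0.2 rad) in the upper compartment, its centre within 16 mm of the floor (z of marker_mid in the frame of tray between 0 and 0.016 m and y of marker_mid in the frame of tray between -0.056 and 0.056 m and x of marker_mid in the frame of tray between 0.012 and 0.065 m and angle between the y axis of marker and the x axis of tray, either way round below 0.2 rad and contact force between the fingers and marker above 0.3 N), for 0.1 s.
At the end, for the whole second after the job is handed in: All at rest: divider 0.058 to 0.081; marker released, centre under 13.5 mm off the tray floor, 12 to 62 mm uphill of the tray middle, within 0.2 rad of the slope line; both tube centres under 13.5 mm off the floor, over 60 mm downhill of the middle, within 0.35 rad of the slope line (all of step 1 and z of marker_mid in the frame of tray between 0 and 0.0135 m and y of marker_mid in the frame of tray between -0.056 and 0.056 m and x of marker_mid in the frame of tray between 0.012 and 0.062 m and angle between the y axis of marker and the x axis of tray, either way round below 0.2 rad and linear speed of each of marker, tube_blue, tube_green below 0.02 m/s and z of tube_blue_mid in the frame of tray between 0 and 0.0135 m and y of tube_blue_mid in the frame of tray between -0.056 and 0.056 m and x of each of tube_blue_mid, tube_green_mid in the frame of tray below -0.06 m and angle between the z axis of each of tube_blue, tube_green and the x axis of tray, either way round below 0.35 rad and z of tube_green_mid in the frame of tray between 0 and 0.0135 m and y of tube_green_mid in the frame of tray between -0.056 and 0.056 m and velocity of joint divider between -0.003 and 0.003 m/s); the robot touches nothing.
It fails at once if the timer is pushed more than 30 mm from its place (distance of timer from where it was at the start of the episode above 0.03 m).
It fails at once if the beaker is pushed more than 30 mm from its place or tipped over (distance of beaker from where it was at the start of the episode above 0.03 m or angle between beaker's own z axis and vertical above 0.5 rad).
It fails at once if the red-capped vial is pushed more than 30 mm from its place or tipped over (distance of vial from where it was at the start of the episode above 0.03 m or angle between vial's own z axis and vertical above 0.5 rad).
It also fails if it takes over 51 s, if anything falls off the work surface, if the arm or the gripper's body presses on something with over 40 N, if the wrist force passes 120 N, or if a joint passes its speed limit or range.

## Working session

There is one attempt and no reset: what is moved stays moved. The work goes in short steps, each a Python script; the robot and the scene stay as the last script left them, time stands still between calls to the robot, and variables do not carry over. Pictures are saved under pics/ and viewed, on a budget of 10 in all, crops included, one or two more only if the job needs it, and the job is handed in when it is done.

```bash
ls; mkdir -p pics
python3 - <<'E'
from station import arm,snapshot,camera_info
import cv2,numpy as np
np.set_printoptions(precision=4,suppress=True)
for n in("scene","top"):
    im=snapshot(n);cv2.imwrite(f"pics/{n}0.png",im)
    c=camera_info(n);print(n,c["fx"],c["fy"],c["cx"],c["cy"]);print(np.array(c["R"]),-np.array(c["R"]).T@np.array(c["t"]))
print(camera_info("wrist"))
print(arm.read_tool_pos(),arm.read_eef_rot(),arm.read_time())
E
```

```text
pics
scene 569.376752972296 569.376752972296 323.8497664505609 239.72415927595216
[[-0.7345 -0.6783  0.0224]
 [-0.3259  0.3235 -0.8883]
 [ 0.5953 -0.6597 -0.4587]] [-0.2211  0.8743  0.7172]
top 537.2145178762552 537.2145178762552 325.1309023588421 238.2094944831656
[[-0.0158 -0.9997 -0.0207]
 [-0.9857  0.019  -0.1676]
 [ 0.168   0.0177 -0.9856]] [0.3818 0.007  1.384 ]
{'fx': 412.55429264488436, 'fy': 412.55429264488436, 'cx': 313.9785781687926, 'cy': 240.73907623132754, 'T_tool_cam': array([[ 0.001 , -0.9453, -0.3261,  0.0832],
       [ 1.    ,  0.0011, -0.0002,  0.001 ],
       [ 0.0006, -0.3261,  0.9453, -0.0709],
       [ 0.    ,  0.    ,  0.    ,  1.    ]])}
[ 0.2842 -0.584   0.3028] [ 0.9745  0.2245 -0.0003 -0.0012] 0.1
```

View pics/scene0.png

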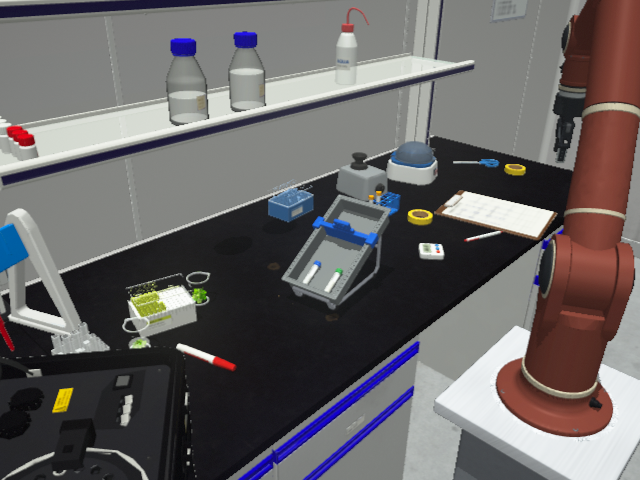

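View pics/top0.png

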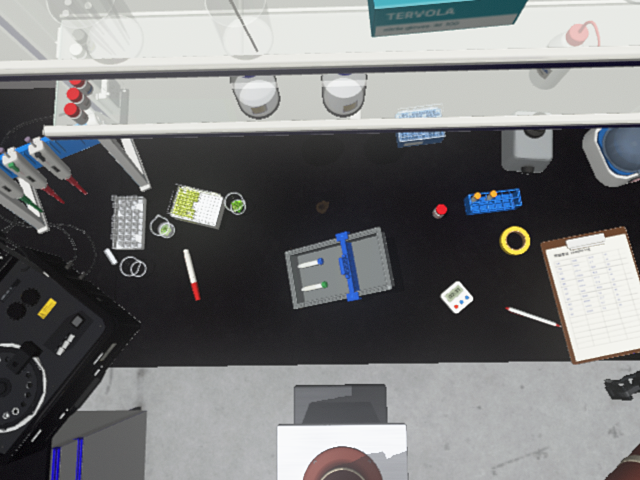

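Both overviews show the tray at about (340,267) in the top view, with its uphill side to the right. The blue divider is at (347,265), the marker at (192,275) left of the tray, and the timer at (456,297) on the right. Next I fit the poses.

```bash
cat > h.py <<'E'
import cv2,numpy as np
from scipy.optimize import least_squares
from station import arm,snapshot,camera_info,ticket
np.set_printoptions(precision=4,suppress=True)
def proj(n,X):
    c=camera_info(n);P=np.atleast_2d(X)@np.array(c["R"]).T+np.array(c["t"])
    return np.c_[c["fx"]*P[:,0]/P[:,2]+c["cx"],c["fy"]*P[:,1]/P[:,2]+c["cy"]]
def ray(n,uv,z):
    c=camera_info(n);R=np.array(c["R"]);o=-R.T@np.array(c["t"])
    uv=np.atleast_2d(uv);d=np.c_[(uv[:,0]-c["cx"])/c["fx"],(uv[:,1]-c["cy"])/c["fy"],np.ones(len(uv))]@R
    return o+d*((z-o[2])/d[:,2])[:,None]
def trayR(a):  # a: heading of uphill horizontal dir, world
    s,c=np.sin(.5),np.cos(.5);h=np.array([np.cos(a),np.sin(a),0]);k=np.array([0,0,1.])
    x=c*h+s*k;z=c*k-s*h;return np.c_[x,np.cross(z,x),z]
E
python3 - <<'E'
from h import *
im=cv2.imread("pics/top0.png");hsv=cv2.cvtColor(im,cv2.COLOR_BGR2HSV)
def biggest(m,x0,x1,y0,y1):
    k=np.zeros_like(m);k[y0:y1,x0:x1]=m[y0:y1,x0:x1]
    return max(cv2.findContours(k,cv2.RETR_EXTERNAL,cv2.CHAIN_APPROX_NONE)[0],key=cv2.contourArea)
m=((im.max(2)>55)*255).astype(np.uint8)
c=biggest(m,270,410,215,320)
blue=((hsv[...,0]>100)&(hsv[...,0]<130)&(hsv[...,1]>140)&(hsv[...,2]>60)).astype(np.uint8)*255
m2=cv2.morphologyEx(m,cv2.MORPH_OPEN,np.ones((9,9)))
c2=biggest(m2,270,410,215,320)
q=cv2.approxPolyDP(cv2.convexHull(c2),6,True)[:,0].astype(float);print("quad",q.tolist())
mc=biggest(m,170,215,235,310);r=cv2.minAreaRect(mc);print("marker rect",r)
b=cv2.boxPoints(r);b=b[np.argsort(b[:,1])];e=np.array([b[:2].mean(0),b[2:].mean(0)])
E_=ray("top",e,.008);print("marker ends",E_,np.linalg.norm(E_[0]-E_[1]),E_.mean(0))
bc=biggest(blue,320,375,220,310);rb=cv2.minAreaRect(bc);print("blue",rb)
if len(q)==4:
    L=np.array([[sx*132,sy*72,38] for sx in(-1,1) for sy in(-1,1)])/1e3
    def f(p):
        P=proj("top",L@trayR(p[2]).T+[p[0],p[1],.088])
        D=np.linalg.norm(P[:,None]-q[None],axis=2);return (P-q[D.argmin(1)]).ravel()
    s=least_squares(f,[.5,-.03,-1.2]);print("tray",s.x,s.fun)
    R=trayR(s.x[2]);t=np.array([s.x[0],s.x[1],.088])
    sc=cv2.imread("pics/scene0.png")
    for n,I in(("top",im),("scene",sc)):
        for p in np.r_[L,[[.12,.06,0],[.12,-.06,0],[-.12,.06,0],[-.12,-.06,0],[.028,0,.074]]]:
            u=proj(n,R@p+t)[0];cv2.circle(I,tuple(int(round(v*16)) for v in u),16,(0,0,255),-1,shift=4)
    A=cv2.resize(im[215:325,270:410],(560,440),interpolation=1);B=cv2.resize(sc[185:315,270:400],(440,440))
    O=cv2.resize(np.hstack([A,B[:, :240*1+200]]),(800,352));cv2.imwrite("pics/fit0.png",O)
for n,x0,x1,y0,y1,z in(("timer",435,480,275,320,.018),("vial",430,450,200,222,.051),("beaker",222,248,188,218,.062)):
    print(n,ray("top",[[ (x0+x1)/2,(y0+y1)/2]],z)[0])
print("shelf edge if z=.4/.5",ray("top",[[345,128]],.4),ray("top",[[345,128]],.5))
E
```

```text
quad [[380.0, 228.0], [390.0, 289.0], [293.0, 307.0], [285.0, 251.0]]
marker rect ((191.26470947265625, 274.058837890625), (53.600372314453125, 7.276068687438965), 75.96376037597656)
marker ends [[0.5974 0.3978 0.008 ]
 [0.462  0.3605 0.008 ]] 0.140446897146016 [0.5297 0.3791 0.008 ]
blue ((347.3852233886719, 265.83660888671875), (69.74449157714844, 15.4617919921875), 79.54009246826172)
tray [ 0.5254 -0.0095 -1.4382] [-0.616   0.7534 -0.5433 -0.6705  0.8669  0.8624  0.1703 -1.0325]
timer [ 0.4567 -0.2996  0.018 ]
vial [ 0.6731 -0.2605  0.051 ]
beaker [0.702  0.2577 0.062 ]
shelf edge if z=.4/.5 [[ 0.7638 -0.017   0.4   ]] [[ 0.725  -0.0145  0.5   ]]
```

View pics/fit0.png

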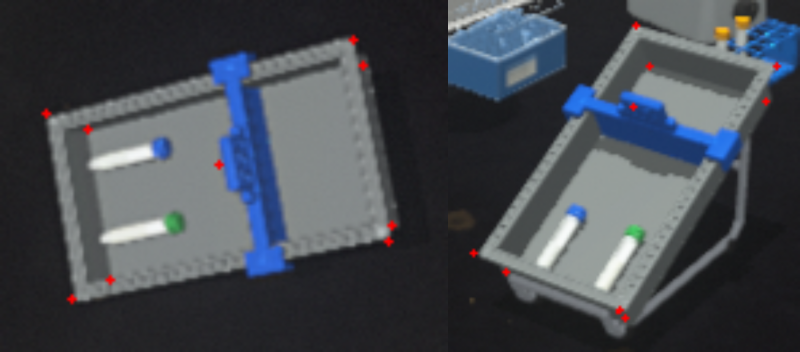

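The fit agrees in both views: heading −82.4° and residuals under 1 px. Next I move to a look pose square to the tray, above the divider tab.

```bash
cat >> h.py <<'E'
from scipy.spatial.transform import Rotation as Ro
TR=trayR(-1.4382);T0=np.array([.5254,-.0095,.088])
w=lambda p:TR@np.array(p)+T0          # tray -> world
tl=lambda p:TR.T@(np.array(p)-T0)     # world -> tray
Q=lambda M:Ro.from_matrix(M).as_quat()
QT=Q(np.c_[TR[:,1],TR[:,0],-TR[:,2]]) # closing along tray x
def wristcam(p,q):
    c=camera_info("wrist");T=np.array(c["T_tool_cam"]);R=Ro.from_quat(q).as_matrix()
    return c,R@T[:3,:3],R@T[:3,3]+p
def wproj(pq,X):
    c,R,o=wristcam(*pq);P=(np.atleast_2d(X)-o)@R
    return np.c_[c["fx"]*P[:,0]/P[:,2]+c["cx"],c["fy"]*P[:,1]/P[:,2]+c["cy"]]
def wray(pq,uv,n,p0): # intersect with plane normal n through p0
    c,R,o=wristcam(*pq);uv=np.atleast_2d(uv)
    d=np.c_[(uv[:,0]-c["cx"])/c["fx"],(uv[:,1]-c["cy"])/c["fy"],np.ones(len(uv))]@R.T
    return o+d*(((p0-o)@n)/(d@n))[:,None]
def wsnap(name):
    pq=np.array(arm.read_tool_pos()),np.array(arm.read_eef_rot());im=snapshot("wrist")
    cv2.imwrite(f"pics/{name}.png",im);np.savez(f"pics/{name}.npz",p=pq[0],q=pq[1]);return pq,im
E
python3 - <<'E'
from h import *
p=w([.030,0,.074+.17]);print(p,arm.ik(p,QT))
arm.movep(p,QT);pq,im=wsnap("w1");print(pq,arm.read_time(),arm.read_joint_positions())
for v in(0,.01,.02,.03):print(v,wproj(pq,[w([.038-v,0,.074]),w([.038-v,.02,.074]),w([.038-v,-.02,.074])]).tolist())
print("tray rims",wproj(pq,[w([a,b,.038]) for a in(-.132,.132) for b in(-.072,.072)]).tolist())
E
```

```text
[0.5134 0.0804 0.3165] [-0.3701  0.4527 -0.0541  1.7816  0.5602  1.1301 -2.1598]
(array([0.5137, 0.0792, 0.3166]), array([0.9668, 0.0632, 0.0162, 0.2472])) 2.5667 [-0.3688  0.4528 -0.053   1.7814  0.5602  1.1302 -2.1597]
0 [[322.677576451459, 242.10412278164824], [322.8746341129066, 210.6065240053781], [322.4904083188662, 272.0209841754325]]
0.01 [[306.4249878889986, 242.11920976583033], [306.19267403610263, 210.62241322340873], [306.6456429889743, 272.03532842748666]]
0.02 [[290.1728051705732, 242.13429637327485], [289.5111415300911, 210.63830203418706], [290.80126339129293, 272.049672330338]]
0.03 [[273.92102828098166, 242.14938260399563], [272.83003657843403, 210.65419043772866], [274.95726951173674, 272.06401588399893]]
tray rims [[95.9666469483135, 316.62659416502936], [56.95751067356099, 117.76312932285992], [445.71745364548826, 316.32189703774304], [468.94305972032635, 117.34125074196102]]
```

View pics/w1.png

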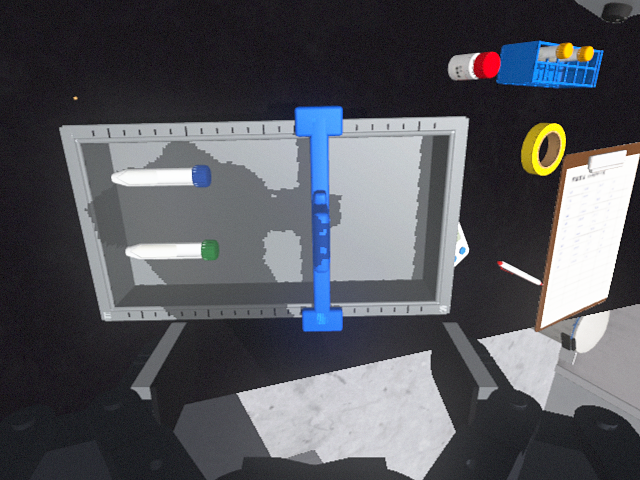

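The wrist view shows the rim corners near (62,127), (467,117), (450,314) and (104,320), a few pixels from my prediction. The divider beam lies along u≈320. I refit the tray with the wrist corners included.

Run:
```python
from h import *
im=cv2.imread("pics/w1.png");d=np.load("pics/w1.npz");pq=(d["p"],d["q"])
m=(im.max(2)>75).astype(np.uint8)*255;m[:100]=0;m[330:]=0;m[:,:50]=0;m[:,480:]=0
hsv=cv2.cvtColor(im,cv2.COLOR_BGR2HSV)
b=((hsv[...,0]>100)&(hsv[...,0]<130)&(hsv[...,1]>140)&(hsv[...,2]>60)).astype(np.uint8)
g=m.copy();g[b>0]=0;g[:,455:]*=(np.arange(480)[:,None]<215).astype(np.uint8)  # drop timer
g[:118,290:350]=0
c=max(cv2.findContours(g,cv2.RETR_EXTERNAL,cv2.CHAIN_APPROX_NONE)[0],key=cv2.contourArea)
cc=cv2.convexHull(np.vstack([k for k in cv2.findContours(g,0,1)[0] if cv2.contourArea(k)>2000]))
q=cv2.approxPolyDP(cc,10,True)[:,0].astype(float);print(q.tolist())
qt=np.array([[380.0,228],[390,289],[293,307],[285,251]])
S=np.array([[a,e,1] for a in(-1,1) for e in(-1,1)])
def f(p,full=False):
    R=trayR(p[2]);X=S*[.12+p[3],.06+p[3],.038]@R.T+[p[0],p[1],.088]
    out=[]
    for P,qq,wt in((wproj(pq,X),q,1),(proj("top",X),qt,2)):
        D=np.linalg.norm(P[:,None]-qq[None],axis=2);out.append(wt*(P-qq[D.argmin(1)]))
    return np.ravel(out)
s=least_squares(f,[.5254,-.0095,-1.4382,.012],loss="soft_l1");print(s.x);print(f(s.x).reshape(-1,2))
R=trayR(s.x[2]);t=np.array([s.x[0],s.x[1],.088])
# divider beam (z=.046): away from tab, at image rows near the ends
for v in(150,165,180,282,295):
    u=np.nonzero(b[v,290:350])[0]+290;X=(wray(pq,[[u.min(),v],[u.max()+1,v]],R[:,2],t+R[:,2]*.046)-t)@R
    print(v,u.min(),u.max(),X[:,:2].ravel())
cv2.imwrite("pics/w1crop.png",cv2.resize(im[95:340,270:370],None,fx=2.4,fy=2.4,interpolation=2))
```

```text
[[468.0, 118.0], [449.0, 313.0], [101.0, 319.0], [62.0, 125.0]]
[ 0.5249 -0.0111 -1.4249  0.0108]
[[ 0.4969 -1.6866]
 [-0.9048 -1.1717]
 [-2.3369  0.4438]
 [-0.5402  0.474 ]
 [ 1.7503  2.0672]
 [ 0.6136  1.3331]
 [ 2.6164 -0.0226]
 [-0.0521 -1.2919]]
150 310 327 [0.0295 0.0531 0.041  0.053 ]
165 311 328 [0.03   0.0436 0.0416 0.0434]
180 311 328 [0.0298 0.0338 0.0416 0.0336]
282 313 329 [ 0.0301 -0.0396  0.0423 -0.0397]
295 314 329 [ 0.0307 -0.0499  0.0423 -0.0501]
```

View pics/w1crop.png

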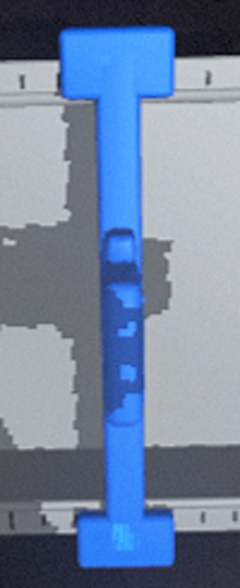

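The beam measures 12 mm wide, as it should, and is centred at x≈36 mm, so the divider is at about 0.002. I grip the tab and slide it to about 0.070.

```bash
sed -i 's/^TR=.*/TR=trayR(-1.4249);T0=np.array([.5249,-.0111,.088])/' h.py
python3 - <<'E'
from h import *
F=lambda:np.array(arm.read_ft_force())
x0=.036
arm.line_to(w([x0,0,.19]),.15,QT);arm.line_to(w([x0,0,.125]),.08)
print("down",tl(arm.read_tool_pos()),F())
arm.move_gripper(0.0,40);print("open",arm.read_opening(),F(),tl(arm.read_tool_pos()))
arm.line_to(w([x0-.068,0,.125]),.06);print("slid",tl(arm.read_tool_pos()),F(),arm.read_opening())
arm.move_gripper(0.6);arm.line_to(w([x0-.068,0,.245]),.15)
arm.line_to(w([-.02,0,.245]),.15)
print(arm.read_time());pq,im=wsnap("w2");print(F())
hsv=cv2.cvtColor(im,cv2.COLOR_BGR2HSV)
b=((hsv[...,0]>100)&(hsv[...,0]<130)&(hsv[...,1]>140)&(hsv[...,2]>60))
for y in(.05,.04,-.04,-.05):
    v=int(wproj(pq,w([-.032,y,.046]))[0,1]);u0=int(wproj(pq,w([-.032,y,.046]))[0,0]);u=np.nonzero(b[v,u0-40:u0+40])[0]+u0-40
    if len(u):X=wray(pq,[[u.min(),v],[u.max()+1,v]],TR[:,2],w([0,0,.046]));print(y,tl(X[0])[0],tl(X[1])[0],"v",.038-(tl(X[0])[0]+tl(X[1])[0])/2)
E
```

```text
down [0.0359 0.0004 0.1255] [ 0.7339  0.3071 -0.3559]
open 0.10626434804642661 [-0.4489  1.3667  1.3062] [0.0356 0.     0.1252]
slid [-0.0317 -0.0004  0.1252] [-2.6667  0.8236  4.4207] 0.10460368362867392
7.6833
[ 0.9857  1.4982 -0.0527]
0.05 -0.036316130691259815 -0.02478718572087442 v 0.06855165820606712
0.04 -0.05275749926393367 -0.024241660174804388 v 0.07649957971936902
-0.04 -0.03500225856922636 -0.023613234832689976 v 0.06730774670095817
-0.05 -0.035217859126804904 -0.022978609386079093 v 0.067098234256442
```

View pics/w2.png

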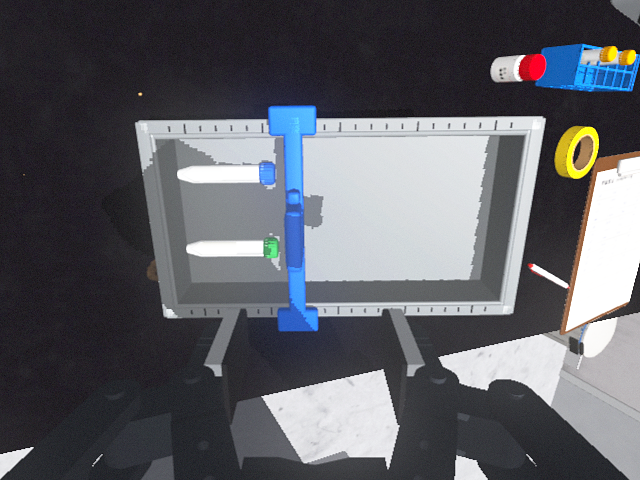

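The divider now stands at about 0.068–0.070, with both tubes lying free: cap ends at u≈275 and beam edge at u≈285. Next I check IK for the marker pick and the placing, then look at the marker from above.

```bash
cat >> h.py <<'E'
def down(h): return Q(np.c_[[np.cos(h),np.sin(h),0],[np.sin(h),-np.cos(h),0],[0,0,-1]])
QP=[Q(np.c_[s*TR[:,0],s*-TR[:,1]*-1*-1,-TR[:,2]]) for s in(1,-1)] # tool x = +-tray x, closing along tray y
E
python3 - <<'E'
from h import *
from math import pi
for q in QP: print("det",Ro.from_quat(q).as_matrix()[:,0]@TR[:,0],Ro.from_quat(q).as_matrix()[:,2]@TR[:,2],"place ik",arm.ik(w([.045,0,.077]),q),arm.ik(w([.045,0,.22]),q))
h=np.radians(15.4)
for a in(h,h+pi):print("pick ik",arm.ik([.5297,.3791,.077],down(a)),arm.ik([.5297,.3791,.25],down(a)))
q=min((down(h),down(h+pi)),key=lambda q:abs((arm.ik([.52,.379,.25],q) or [0]*6+[9])[6]) if arm.ik([.52,.379,.25],q) is not None else 99)
arm.movep([.5297,.3791,.25],q);arm.move_gripper(1.0)
pq,im=wsnap("w3");print(pq,arm.read_time())
hsv=cv2.cvtColor(im,cv2.COLOR_BGR2HSV)
m=((im.max(2)>110)).astype(np.uint8)*255
o=im.copy();best=None
u0=wproj(pq,[.5297,.3791,.008])[0]
cs=[c for c in cv2.findContours(m,0,1)[0] if 800<cv2.contourArea(c)]
c=min(cs,key=lambda c:np.linalg.norm(np.array(cv2.minAreaRect(c)[0])-u0));r=cv2.minAreaRect(c);B=cv2.boxPoints(r)
X=wray(pq,B,np.array([0,0,1.]),np.array([0,0,.012]));print(u0,r,X,X.mean(0));print(np.linalg.norm(X[0]-X[1]),np.linalg.norm(X[1]-X[2]))
cv2.drawContours(o,[B.astype(int)],0,(0,255,0),1);cv2.imwrite("pics/w3o.png",o)
E
```

```text
det 1.0000000000000002 -1.0 place ik [-0.7905  0.8344  0.9407  1.9822 -0.2767  0.5519 -2.8238] [ 0.3223  0.7059 -1.1485  1.8029  1.0072  1.5365  2.1395]
det -1.0000000000000002 -1.0 place ik [-0.0346  0.6471 -0.2963  1.9591  0.9303  0.889  -0.8627] [-0.0974  0.481  -0.3877  1.815   0.7175  1.1669 -0.7029]
pick ik [-0.4979  0.897  -0.2764  1.6003  0.3407  0.6921 -2.2416] [-0.4991  0.6803 -0.2754  1.4808  0.2036  1.0086 -2.1269]
pick ik [-0.1001  1.1896 -1.1538  1.5863  1.1635  1.1792  0.3167] [-0.1041  0.9239 -1.151   1.4668  0.8554  1.3068  0.5103]Traceback (most recent call last):
  File "<stdin>", line 6, in <module>
  File "<stdin>", line 6, in <lambda>
ValueError: The truth value of an array with more than one element is ambiguous. Use a.any() or a.all()
```

```bash
sed -i '/^QP=/c QP=Q(np.c_[-TR[:,0],TR[:,1],-TR[:,2]]) # tool x downhill, closing along tray y' h.py
python3 - <<'E'
from h import *
arm.movep([.5297,.3791,.25],down(np.radians(15.4)));arm.move_gripper(1.0)
pq,im=wsnap("w3");print(pq,arm.read_time())
m=((im.max(2)>110)).astype(np.uint8)*255
u0=wproj(pq,[.5297,.3791,.008])[0]
cs=[c for c in cv2.findContours(m,0,1)[0] if 800<cv2.contourArea(c)]
c=min(cs,key=lambda c:np.linalg.norm(np.array(cv2.minAreaRect(c)[0])-u0));r=cv2.minAreaRect(c);B=cv2.boxPoints(r)
X=wray(pq,B,np.array([0,0,1.]),np.array([0,0,.012]));print(u0,r,X,X.mean(0));print(np.linalg.norm(X[0]-X[1]),np.linalg.norm(X[1]-X[2]))
cv2.drawContours(im,[B.astype(int)],0,(0,255,0),1);cv2.imwrite("pics/w3o.png",im)
E
```

```text
(array([0.5297, 0.3789, 0.2501]), array([0.991 , 0.1339, 0.0001, 0.    ])) 9.3333
[312.33  211.017] ((314.0, 211.5), (169.0, 20.0), 90.0) [[0.5896 0.4018 0.012 ]
 [0.5935 0.3879 0.012 ]
 [0.463  0.3507 0.012 ]
 [0.4586 0.3667 0.012 ]] [0.5262 0.3768 0.012 ]
0.014474151773070038 0.13564623502252224
```

View pics/w3o.png

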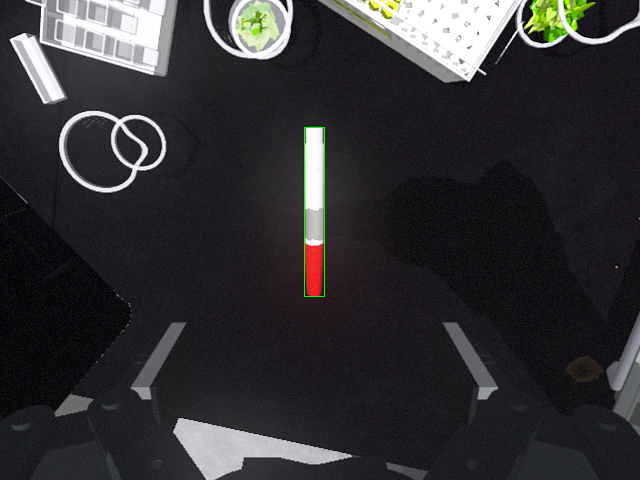

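The wrist view shows the marker centred at pixel (314,211), measuring 135.6 mm, which matches the given 135 mm. Centre is (0.527, 0.377), heading 15.5°, and the fingers straddle it. I pick it up and carry it above the tray.

Run:
```python
from h import *
F=lambda:np.array(arm.read_ft_force())
q=down(np.radians(15.5))
arm.line_to([.527,.377,.13],.2,q);arm.line_to([.527,.377,.077],.08);print(F(),arm.read_tool_pos())
arm.move_gripper(0.0,30);print("open",arm.read_opening(),F(),arm.read_tool_pos())
arm.line_to([.527,.377,.25],.15);print(F())
arm.movep(w([.045,0,.26]),QP);arm.line_to(w([.045,0,.16]),.12)
print(arm.read_opening(),arm.read_time(),tl(arm.read_tool_pos()),F())
for n in("wrist",):wsnap("w4")
cv2.imwrite("pics/s4.png",cv2.resize(snapshot("scene")[130:330,230:450],None,fx=2.6,fy=2.6))
a=cv2.resize(cv2.imread("pics/w4.png"),(400,300));b=cv2.resize(cv2.imread("pics/s4.png"),(400,364))
cv2.imwrite("pics/c4.png",np.hstack([np.vstack([a,np.zeros((64,400,3),np.uint8)]),b]))
```

```text
[ 0.4691 -0.3668  0.0288] [0.5272 0.3773 0.0771]
open 0.1659420019534695 [-0.1533  0.4284  1.8886] [0.5271 0.3771 0.0773]
[-0.5775 -0.3997 -0.3294]
0.16803998007533463 15.1083 [0.0446 0.0005 0.1608] [-0.0014  0.1858 -0.251 ]
```

View pics/c4.png

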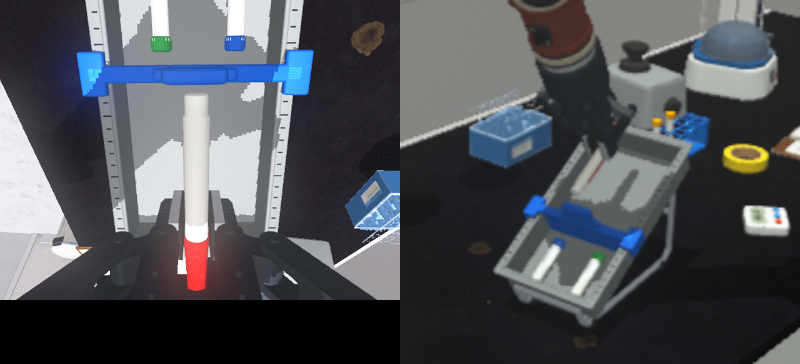

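The marker is held straight and centred between the rims; its downhill end is at about (314,150) in the full-size wrist picture. I check that end's position along the slope against the divider, then lower.

Run:
```python
from h import *
F=lambda:np.array(arm.read_ft_force())
d=np.load("pics/w4.npz");pq=(d["p"],d["q"])
e=tl(wray(pq,[[314,150]],TR[:,2],w([0,0,.097]))[0])
P=tl(wray(pq,[[313,133],[313,107]],TR[:,2],w([0,0,.046]))[0]);P2=tl(wray(pq,[[200,132],[200,108]],TR[:,2],w([0,0,.046]))[0])
print("end",e,"beam edge uphill",P,P2)
cx=e[0]+.0675;print("marker centre x",cx)
x=.045
if .03<cx<.06: x=.0446+(.0445-cx); print("target",x)
arm.line_to(w([x,0,.10]),.08)
f0=F();z=.10
while z>.0725:
    z-=.002 if z>.084 else .001
    arm.line_to(w([x,0,z]),.04)
    fz=(F()-f0)@TR[:,2]
    if fz>2: break
arm.pause(.3);print("z",z,fz,tl(arm.read_tool_pos()),arm.read_opening(),arm.read_time(),F()-f0)
pq,im=wsnap("w5");cv2.imwrite("pics/w5s.png",im)
```

```text
end [-0.0225  0.      0.097 ] beam edge uphill [-0.0239 -0.0003  0.046 ] [-0.0243 -0.0494  0.046 ]
marker centre x 0.044966250380898465
target 0.044133749619101534
z 0.07699999999999999 5.903222629558564 [0.044  0.0001 0.078 ] 0.16450717532315132 20.1583 [-1.7798  2.7961  5.1417]
```

View pics/w5s.png

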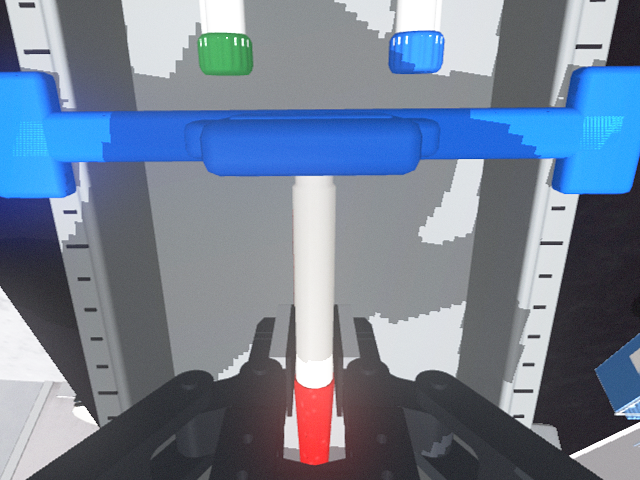

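Contact came at the predicted height (TCP 77 mm off the floor, 5.9 N). The marker lies straight along the slope, its lower end just uphill of the divider at (315,178). I release, withdraw and check.

Run:
```python
from h import *
arm.move_gripper(0.4);arm.line_to(w([.044,0,.20]),.1);arm.line_to(w([.01,0,.29]),.15);arm.pause(.5)
pq,im=wsnap("w6");print(arm.read_time(),np.array(arm.read_ft_force()))
print("bounds x=.12/-.028/-.12 floor",wproj(pq,[w([a,0,.0]) for a in(.12,-.028,-.12)]).tolist())
hsv=cv2.cvtColor(im,cv2.COLOR_BGR2HSV)
b=((hsv[...,0]>100)&(hsv[...,0]<130)&(hsv[...,1]>140)&(hsv[...,2]>60))
for y in(.05,.04,-.04,-.05):
    u0,v0=wproj(pq,w([-.032,y,.046]))[0].astype(int);v=np.nonzero(b[v0-25:v0+25,u0])[0]+v0-25
    if len(v):X=[tl(k)[0] for k in wray(pq,[[u0,v.min()],[u0,v.max()+1]],TR[:,2],w([0,0,.046]))];print(y,X,"value",.038-sum(X)/2)
r=((hsv[...,0]<8)|(hsv[...,0]>172))&(hsv[...,1]>150)&(hsv[...,2]>80)
c=max(cv2.findContours(r.astype(np.uint8),0,1)[0],key=cv2.contourArea)
X=np.array([tl(k) for k in wray(pq,cv2.boxPoints(cv2.minAreaRect(c)),TR[:,2],w([0,0,.012]))]);print("cap box tray",X)
```

```text
23.2583 [ 0.9167 -0.6785 -0.3186]
bounds x=.12/-.028/-.12 floor [[314.3790726666947, 307.01569985922924], [314.56845434611654, 153.37327114292862], [314.7144925360473, 34.8947453699507]]
0.05 [np.float64(-0.036950924598560315), np.float64(-0.025047363558525937)] value 0.06899914407854313
0.04 [np.float64(-0.03694293654459255), np.float64(-0.025039352730973415)] value 0.06899114463778298
-0.04 [np.float64(-0.03614713552338734), np.float64(-0.024224778283760715)] value 0.06818595690357403
-0.05 [np.float64(-0.03613971750250518), np.float64(-0.024217339207572054)] value 0.06817852835503861
cap box tray [[ 0.1122 -0.0098  0.012 ]
 [ 0.0668 -0.0077  0.012 ]
 [ 0.0675  0.0069  0.012 ]
 [ 0.1129  0.0054  0.012 ]]
```

View pics/w6.png

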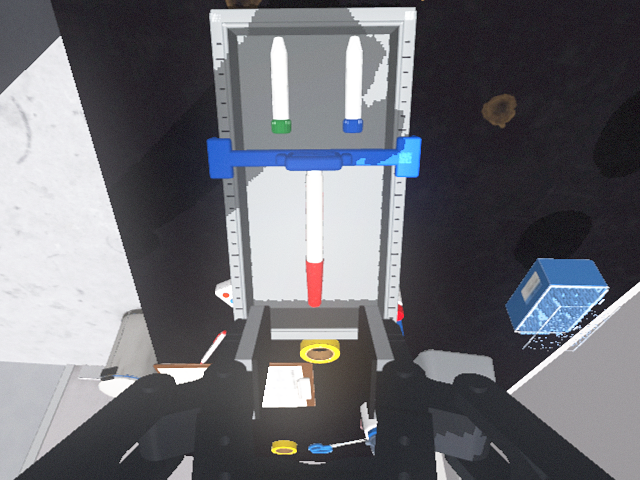

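The marker lies along the slope with its centre at x≈0.045, about 3° off the slope line. The divider is at about 0.0686, the tubes are free, and the hand is clear, so I hand in.

```bash
python3 -c "
from station import arm,ticket
ticket.finish_job();print(arm.read_time())"
```

```text
the job is handed in; nothing more can be done
the job is handed in; nothing more can be done
```

The sampling kit is made up and the job is handed in, with about 23 s on the clock. No verdict was reported.

I gripped the divider's tab and slid the divider down the slope. Then I picked the marker up across its middle, lowered it square to the sloping floor, and opened the fingers. It touched the floor at the height I expected, with about 6 N of contact force.

Last checks, from the wrist camera and force sensor after backing away:
- **Divider:** it stands at 0.068–0.069 m, well inside the 0.058–0.081 range.
- **Marker:** its centre is about 45 mm uphill of the tray middle and within about 3° of the slope line. I did not measure its height after release. It was on the floor at contact and did not move along the slope afterwards.
- **Tubes:** both lie along the slope, with a visible gap between their caps and the divider. I judged this from the picture only.
- **Robot:** the gripper is clear of everything, and the force reading is close to zero.
- **Timer, beaker and vial:** the arm stayed clear of them, but I did not measure their positions again at the end.

Two checks disagreed. The first tray fit was off by up to about 9 pixels in the wrist view, so I refitted it before moving the divider. One divider reading after the slide gave 0.0765, because the measured strip at that point was 28 mm wide instead of 12 mm; I ignored it, and all four later readings agreed.

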